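# Re-partition a lock fitter's service tray and pack it

## Robot

A 6-joint arm with a two-finger parallel gripper is mounted at the origin on a cart in front of the work surface, level with it; the furniture and walls round the work are solid. World frame = base frame: x ahead of the robot, y to its left, z up, the work surface at z = 0. Lengths are in m, angles in rad, forces in N, time in s.
With the tool pointing down it reaches from about 0.35 to 0.8 m from the base axis. Payload 7.3 kg.
Tool frame: the origin (TCP) lies between the finger pads; the fingertips stand 25 mm ahead of it and the grasp point (between the pads) lies 6 mm ahead of it (r.tip_extent is the distance from the TCP to the fingertips, in m); z points along the fingers, y is the direction in which the jaws open and shut (so a half turn about z gives the same grasp; the last joint's range is limited). The gripper opens to 85 mm and grips with 20 to 120 N. Pads are 22 mm wide; open, the fingers measure 114 mm over their backs; the gripper's body (76 mm by 85 mm) begins 54 mm behind the grasp point. The pads swing forward as they close: fully open they stand 13 mm farther back than shut.
Start: joints at [-1.311, 0.342, 1.524, -0, 1.275, -0.146], TCP at [0.207, -0.482, 0.256] pointing down, gripper open.
Joint ranges: [-2.53, 2.53], [-0.77, 2.02], [0.04, 2.7], [-1, 4.14], [0.28, 2.66], [-3.11, 3.11]. Speed limits (rad/s): [2.57, 2.57, 3.14, 3.14, 3.14, 3.14].

## Interface

Orientations are given as a unit quaternion [x, y, z, w].
In Python, from workcell import r, command_gripper, optics gives the robot as it stands. The module is installed in compiled form; this text tells all that it offers. Calls block until the motion is done:
- r.reach(position, orientation): joint-space move of the TCP to a pose.
- r.move_straight(position, orientation=None, speed=0.15, max_force=None): straight line of the TCP; orientation=None keeps the orientation; speed is the mean speed in m/s. With max_force (N) it stops when the force on the tool has changed by that much, and returns True; else False.
- r.movej(angles): joint-space move.
- command_gripper(opening, force=None): finger opening in m; force is the grip in N (None keeps the last); returns when the fingers have stopped.
- r.hold(seconds).
- r.solve_ik(position, orientation): joint angles nearest the present ones, or None.
- r.read_state(): the state.
- optics.get_image(name): name is "side" or "top"; returns (picture, depth): 480x640x3 uint8, red, green, blue; 480x640 float32, m along the optical axis (not along the pixel's ray), 0 where there is no reading.
- optics.camera_model(name): a dict with "K" (3x3 intrinsics, pixels), "R" (3x3) and "t" (3): a world point X has camera coordinates R X + t. Camera axes: x right, y down, z forward; pixel columns grow to the right and rows downward; lengths in m; the calibration is good to about 2 mm. A picture is of the moment at which its call begins. camera_model takes no time and is no camera call.
A pose or a line that the arm cannot do raises r.PlanningError and nothing moves.
- r.finish_job(): hands the job in, once; it reports no verdict.
The state is a dict: "time_s": time; "joint_positions": joint angles; "dq": joint speeds; "tau": joint torques, N m; "eef_pos": TCP position; "eef_rot": TCP orientation; "contact_force": force on the tool from outside, world axes, zero at the start; "torque": the same for the moment, N m; "grip_width": finger opening in m.
Only numpy, scipy, OpenCV 4.12 (cv2) and the standard library are available. Lean on these libraries where they do the work, as an engineer would, in place of code of your own. Each camera call takes 0.05 s, during which the arm holds its last target.

## Task

Pack the grey service tray for a lock-fitting job: the red screwdriver goes in the middle pocket, and the padlock that now lies in the middle and the lock cylinder from the desk go one in each end pocket, whichever end suits. Slide the two blue dividers along the tray to wherever all three parts fit, each lying flat on the tray's floor in its own pocket. Leave the tape roll, the cutter wheel and the copper bar where they are.

Things in the scene. Friction and masses are not known exactly. Their poses are not given: they have to be found in the camera images.
- tray: Grey open tray, fixed, 308 (its y) x 108 (its x) x 26 mm high. Origin: centre of its underside, on the desk; y runs along its length to the robot's left, x away from the robot; turned up to 0.1 rad. Walls 4 mm, floor 3 mm: inside one lane 300 mm long (y -150 to 150), 100 mm wide. Two blue dividers across the lane split it into a left end, a middle and a right end pocket.
- divider_left (a joint): How far the left divider is slid outward (toward the left end of the tray), in m: 0 with its mid-plane 30 mm from the tray's centre, up to its stop at 0.092; larger makes the middle pocket longer and the left end pocket shorter (that pocket is 0.1175 minus this, m). Slides against about 2 N friction and stays where left.
- divider_right (a joint): How far the right divider is slid outward (toward the right end of the tray), in m: 0 with its mid-plane 30 mm from the tray's centre, up to its stop at 0.092; larger makes the middle pocket longer and the right end pocket shorter (that pocket is 0.1175 minus this, m). Slides against about 2 N friction and stays where left.
- divider_left_tab (a point): Centre of the finger tab on the left blue divider, 39 mm above the desk; axes as the tray's. Tab: 40 mm (tray x) by 10 mm thick (tray y) by 18 mm high, top at 48 mm, standing on a 3 mm bridge, 8 mm wide along y, laid over the tray's rims. Below the bridge a plate 5 mm thick closes the lane down to the floor.
- divider_right_tab (a point): Centre of the finger tab on the right blue divider, the same in every way as the left one. Axes as the tray's.
- screwdriver_mid (a point): Red-handled screwdriver, 151 mm long, on the desk in front of the tray, roughly parallel to it. Point: middle of its length, 10 mm above what it lies on. x axis points along it to the handle end: fluted handle (24 wide, 20 mm high) from x = 1 to 75 mm; thin shaft (6 mm thick, at y = +5 mm) from the handle to x = -75 mm. Balances at about x = 33 mm. 55 g.
- cylinder_mid (a point): Silvery metal profile lock cylinder lying on its side on the desk in front of the tray: 54 mm long (its x), 34 mm wide (its y), 17 mm high, all but filling that outline. Point: its centre, half-way up (8.5 mm above what it lies on). About 130 g.
- padlock_mid (a point): Small brass padlock lying flat on the floor of the middle pocket, 13 mm thick. Point: centre of its brass block, half-way up (6.5 mm above what it lies on). The block is 25 mm along its x by 30 mm along its y; the shackle sticks out of the +x side, to x = +27 mm, so it is 40 mm long over all; +x starts roughly along the tray, leftward. About 90 g.
- tape: Roll of black tape lying flat on the desk, 62 mm across, 19 mm high; a bystander. It and the lock cylinder lie one to the left and one to the right of the screwdriver. Origin: centre of its underside.
- wheel: Toothed steel cutter wheel lying flat on the desk behind the tray, 60 mm across, 10 mm high; a bystander. Origin: centre of its underside.
- bar: Copper bar lying on the desk behind the tray, 16 x 75 x 14 mm; a bystander. Origin: centre of its underside.
Not all that is in view belongs to the job. Of the things that look like the part that bears screwdriver_mid, the larger one is meant.

How it is judged:
By the outcome, as a careful person would: the job done as asked, in the order asked, and still so for the second after the job is handed in, with the robot touching nothing.
It also fails if it takes over 61 s, if anything falls off the work surface, if the arm or the gripper's body presses on something with over 40 N, if the wrist force passes 120 N, or if a joint passes its speed limit or range.

## Working session

There is one attempt and no reset: what is moved stays moved. The work goes in short steps, each a Python script; the robot and the scene stay as the last script left them, time stands still between calls to the robot, and variables do not carry over. Pictures are saved under pics/ and viewed, and the job is handed in when it is done.

```bash
mkdir -p pics; ls; python3 - <<'E'
from workcell import r, command_gripper, optics
import cv2, numpy as np
for n in ["top","side"]:
    p,d=optics.get_image(n)
    cv2.imwrite(f"pics/{n}0.png",p[:,:,::-1]); np.save(f"pics/{n}0.npy",d)
    m=optics.camera_model(n); print(n,m["K"],m["R"],m["t"])
s=r.read_state(); print(s["time_s"],s["eef_pos"],s["eef_rot"],s["grip_width"],r.tip_extent)
E
```

```text
pics
top [[595.25751017   0.         317.36117442]
 [  0.         595.25751017 251.54431845]
 [  0.           0.           1.        ]] [[-0.02075363 -0.99974171  0.00926297]
 [-0.99771563  0.02011405 -0.06448996]
 [ 0.06428698 -0.01058021 -0.99787536]] [0.24577941 0.57085333 0.99090664]
side [[487.13658999   0.         317.02434272]
 [  0.         487.13658999 233.251652  ]
 [  0.           0.           1.        ]] [[-0.99767005  0.06411102 -0.0233291 ]
 [ 0.05779098  0.61242842 -0.78841083]
 [-0.03625842 -0.78792209 -0.61470653]] [ 0.54544185 -0.14049468  1.09596531]
0.1 [ 0.20718816 -0.48203686  0.25569392] [ 9.79485009e-01  2.01515841e-01 -2.70860968e-05 -6.94652293e-04] 0.08532069160592848 0.025
```

View pics/top0.png

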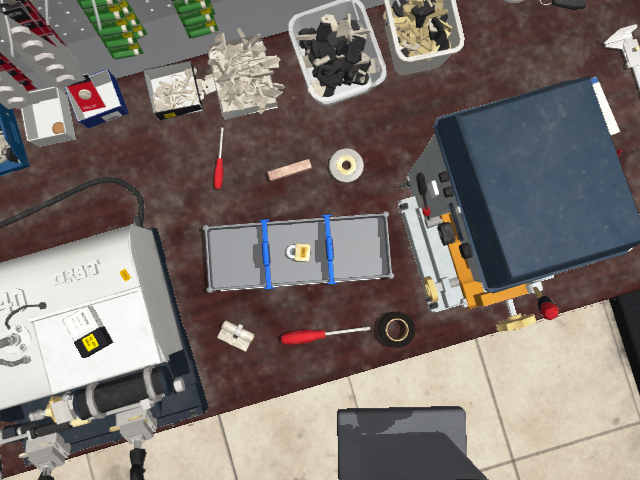

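View pics/side0.png

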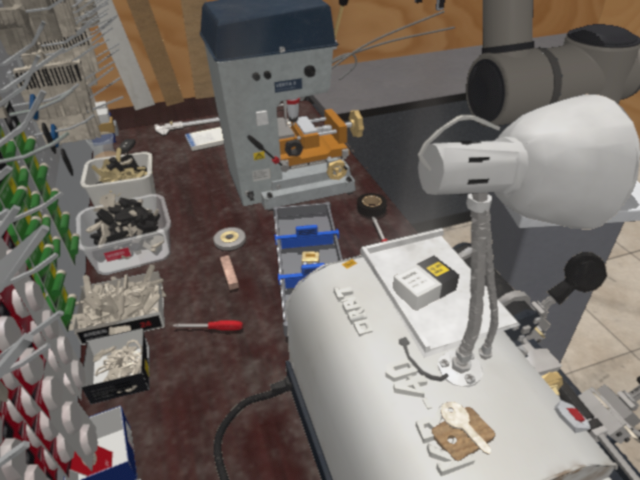

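```bash
cat > h.py <<'E'
from workcell import r, command_gripper, optics
import cv2, numpy as np
def ray(cam,uv,z):
    m=optics.camera_model(cam);K,R,t=map(np.array,(m["K"],m["R"],m["t"]))
    d=R.T@np.linalg.inv(K)@np.array([uv[0],uv[1],1.]);c=-R.T@t
    return c+d*(z-c[2])/d[2]
def proj(cam,X):
    m=optics.camera_model(cam);p=np.array(m["K"])@(np.array(m["R"])@np.array(X)+np.array(m["t"]));return p[:2]/p[2]
def cloud(cam,d):
    m=optics.camera_model(cam);K,R,t=map(np.array,(m["K"],m["R"],m["t"]))
    v,u=np.mgrid[:480,:640];p=np.stack([(u-K[0,2])/K[0,0]*d,(v-K[1,2])/K[1,1]*d,d],-1)
    return (p-t)@R
def snap(n,tag):
    p,d=optics.get_image(n);cv2.imwrite(f"pics/{tag}.png",p[:,:,::-1]);np.save(f"pics/{tag}.npy",d);return p,d
def crop(tag,out,x0,y0,x1,y1,s):
    im=cv2.imread(f"pics/{tag}.png")[y0:y1,x0:x1]
    cv2.imwrite(f"pics/{out}.png",cv2.resize(im,None,fx=s,fy=s,interpolation=cv2.INTER_CUBIC))
E
python3 - <<'E'
from h import *
crop("top0","c1",195,200,415,360,3.6)
crop("top0","c2",200,120,380,200,4)
P=cloud("top",np.load("pics/top0.npy"))
np.set_printoptions(precision=3,suppress=True)
for uv in [(160,240),(190,300),(195,380),(150,260),(120,300),(200,400),(420,250),(410,215),(440,290),(420,190),(480,300),(520,310),(500,200),(140,220),(60,220),(298,300),(400,450),(420,410)]:
    print(uv,P[uv[1],uv[0]])
S=cloud("side",np.load("pics/side0.npy"))
print("lamp",[S[v,u] for u,v in[(450,165),(590,170),(480,250),(475,330),(600,100)]])
E
```

```text
(160, 240) [0.601 0.501 0.012]
(190, 300) [0.498 0.453 0.003]
(195, 380) [0.369 0.438 0.042]
(150, 260) [0.562 0.492 0.11 ]
(120, 300) [0.503 0.508 0.203]
(200, 400) [0.337 0.429 0.046]
(420, 250) [0.574 0.062 0.031]
(410, 215) [0.633 0.078 0.034]
(440, 290) [0.507 0.04  0.074]
(420, 190) [0.656 0.081 0.147]
(480, 300) [ 0.491 -0.009  0.124]
(520, 310) [ 0.469 -0.111  0.002]
(500, 200) [0.606 0.035 0.372]
(140, 220) [0.634 0.53  0.031]
(60, 220) [0.64  0.675 0.001]
(298, 300) [0.494 0.269 0.004]
(400, 450) [ 0.112  0.035 -0.476]
(420, 410) [ 0.169 -0.052 -0.668]
lamp [array([0.498, 0.659, 0.423]), array([0.41 , 0.663, 0.417]), array([0.461, 0.65 , 0.345]), array([0.45 , 0.651, 0.258]), array([0.389, 0.62 , 0.443])]
```

View pics/c1.png

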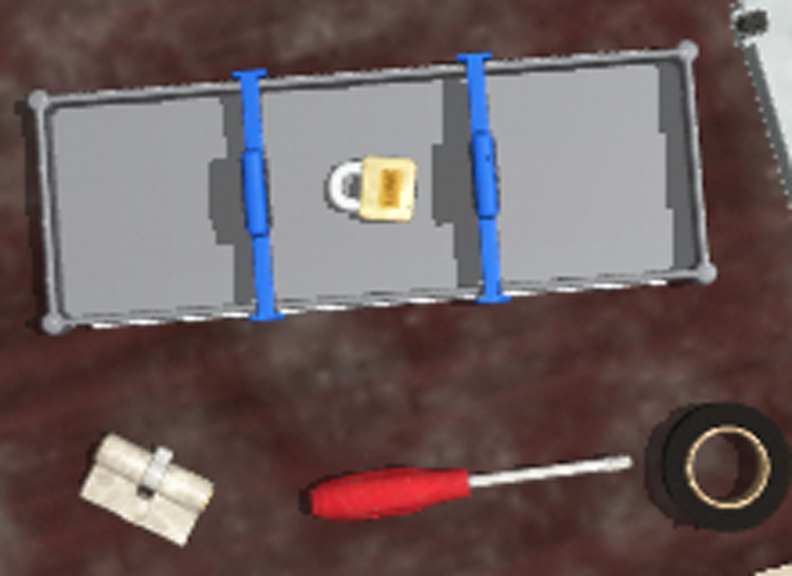

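View pics/c2.png

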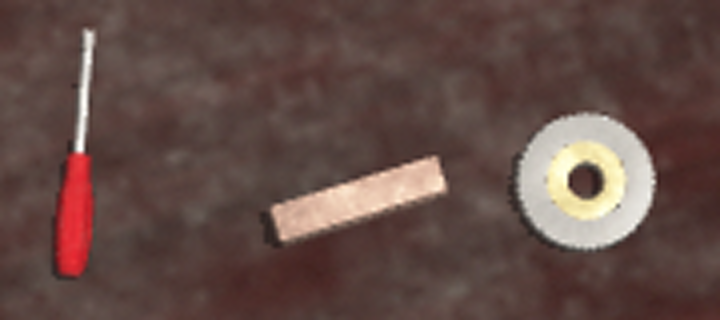

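```bash
cat > meas.py <<'E'
from h import *
def big(mask,n=1):
    c,_=cv2.findContours(mask.astype(np.uint8),cv2.RETR_EXTERNAL,cv2.CHAIN_APPROX_NONE)
    return sorted(c,key=cv2.contourArea,reverse=True)[:n]
def win(mask,x0,y0,x1,y1):
    o=np.zeros_like(mask);o[y0:y1,x0:x1]=mask[y0:y1,x0:x1];return o
def hsv(img): return cv2.cvtColor(img,cv2.COLOR_RGB2HSV).astype(int)
E
python3 - <<'E'
from meas import *
np.set_printoptions(precision=4,suppress=True)
img=cv2.imread("pics/top0.png")[:,:,::-1].copy();H=hsv(img);h,s,v=H[...,0],H[...,1],H[...,2]
# tray corners
cor={k:np.array(p)/3.6+[195,200] for k,p in dict(BL=(38,100),FL=(53,325),BR=(689,48),FR=(706,271)).items()}
W={k:ray("top",p,.026) for k,p in cor.items()}
for k in W: print(k,W[k])
C=sum(W.values())/4; ax=(W["BL"]+W["FL"]-W["BR"]-W["FR"]);yaw=np.arctan2(-ax[0],ax[1]);print("tray",C,"yaw",yaw,np.linalg.norm(ax)/2, np.linalg.norm(W["BL"]+W["BR"]-W["FL"]-W["FR"])/2)
def tr(p): d=np.array(p[:2])-C[:2];c_,s_=np.cos(yaw),np.sin(yaw);return np.array([c_*d[0]+s_*d[1],-s_*d[0]+c_*d[1]])
blue=(h>100)&(h<125)&(s>150)&(v>80)
for nm,w in(("L",(255,210,280,300)),("R",(318,205,345,295))):
    m=win(blue,*w);c=big(m)[0];(cx,cy),wh,a=cv2.minAreaRect(c);
    q=ray("top",(cx,cy),.030);print("div",nm,(cx,cy),wh,q,tr(q))
    yy,xx=np.nonzero(m); 
def obj(nm,m,z,cl=True):
    c=big(m)[0];rc=cv2.minAreaRect(c);b=cv2.boxPoints(rc);Wb=np.array([ray("top",p,z)[:2] for p in b])
    e=[Wb[1]-Wb[0],Wb[2]-Wb[1]];L=[np.linalg.norm(x) for x in e];k=int(L[1]>L[0])
    M=cv2.moments(c);cm=ray("top",(M["m10"]/M["m00"],M["m01"]/M["m00"]),z)
    print(nm,"px",np.array(rc[0]),"ctr",Wb.mean(0),"dims",L,"yaw long",np.arctan2(e[k][1],e[k][0]),"centroid",cm[:2],"tray",tr(Wb.mean(0)))
yel=(h>15)&(h<32)&(s>70)&(v>120)
obj("padlock",win(yel,270,235,325,270),.016)
obj("cyl",win((v>110)&(s<90),210,310,262,358),.017)
red=(h<8)|(h>172)
obj("handle",win(red&(s>150)&(v>100),270,320,335,350),.012)
obj("shaft",win((v>110)&(s<80),326,322,376,342),.013)
E
```

```text
BL [0.619  0.4212 0.026 ]
FL [0.514  0.4151 0.026 ]
BR [0.6375 0.1163 0.026 ]
FR [0.5328 0.1113 0.026 ]
tray [0.5758 0.266  0.026 ] yaw 0.06114301552646929 0.30489439637505716 0.1049348552914446
div L (266.0134582519531, 253.682861328125) (69.3275375366211, 9.04909896850586) [0.5731 0.32   0.03  ] [0.0006 0.0541]
div R (328.99725341796875, 248.96290588378906) (68.77889251708984, 9.049461364746094) [0.5789 0.2146 0.03  ] [-0.0001 -0.0514]
padlock px [301.5 252. ] ctr [0.5756 0.2609] dims [np.float64(0.02205451135442741), np.float64(0.02718400464870245)] yaw long 3.121850766869774 centroid [0.5777 0.2624] tray [-0.0005 -0.005 ]
cyl px [235.9 334.2] ctr [0.4397 0.3735] dims [np.float64(0.037909522211820756), np.float64(0.05714824603474937)] yaw long -2.05214350117291 centroid [0.438  0.3744] tray [-0.1293  0.1157]
handle px [302.83 336.31] ctr [0.4334 0.2615] dims [np.float64(0.07418786244886053), np.float64(0.02181519486623746)] yaw long -1.451088033998082 centroid [0.433  0.2628] tray [-0.1425  0.0042]
shaft px [347.89 330.73] ctr [0.4411 0.1853] dims [np.float64(0.07523395112838432), np.float64(0.00664090813697328)] yaw long -1.4512520899208698 centroid [0.4416 0.1842] tray [-0.1394 -0.0723]
```

```bash
python3 - <<'E'
from h import *
np.set_printoptions(precision=3,suppress=True)
Q=[]
for n in("top","side"):
    d=np.load(f"pics/{n}0.npy");P=cloud(n,d)[d>0];Q.append(P)
P=np.concatenate(Q)
yaw=.061;C=np.array([.5758,.266])
def w(x,y): return C+np.array([np.cos(yaw)*x-np.sin(yaw)*y,np.sin(yaw)*x+np.cos(yaw)*y])
for nm,c in dict(R=w(0,-.13),tabR=w(0,-.095),L=w(0,.117),cyl=(.4395,.374),sd=(.434,.2565)).items():
    dd=np.hypot(*(P[:,:2]-c).T)
    print(nm,c)
    for z0,z1 in((.06,.1),(.1,.15),(.15,.2),(.2,.3),(.3,.4),(.4,.6)):
        k=(P[:,2]>z0)&(P[:,2]<z1)
        if k.any(): i=np.argmin(np.where(k,dd,9)); print("  ",z0,z1,dd[i],P[i])
q=lambda f:[(-np.sin((f+np.pi/2)/2)) ]
from scipy.spatial.transform import Rotation as Ro
def quat(f):
    return Ro.from_matrix(np.array([[-np.sin(f),np.cos(f),0],[np.cos(f),np.sin(f),0],[0,0,-1]])).as_quat()
for f in (0,.06,np.pi,.06+np.pi/2,.06-np.pi/2,-.48,-.48+np.pi):
    for p in ((.584,.136,.1),(.44,.374,.1)): print(f,p,r.solve_ik(list(p),list(quat(f))))
E
```

```text
R [0.584 0.136]
   0.06 0.1 0.07890404552454426 [0.609 0.061 0.082]
   0.1 0.15 0.07968119382740992 [0.628 0.07  0.108]
   0.15 0.2 0.08323997208601215 [0.638 0.073 0.188]
   0.2 0.3 0.07534042931318131 [0.625 0.073 0.274]
   0.3 0.4 0.06794430786711493 [0.6   0.07  0.314]
   0.4 0.6 0.16108687592417417 [0.487 0.007 0.405]
tabR [0.582 0.171]
   0.06 0.1 0.11144232676531943 [0.628 0.07  0.097]
   0.1 0.15 0.11102679054333581 [0.63  0.071 0.1  ]
   0.15 0.2 0.11317467707769656 [0.638 0.073 0.188]
   0.2 0.3 0.10607673110154556 [0.631 0.077 0.27 ]
   0.3 0.4 0.10256770651223651 [0.6   0.07  0.314]
   0.4 0.6 0.18916257996380184 [0.487 0.007 0.405]
L [0.569 0.383]
   0.06 0.1 0.10600225278035835 [0.548 0.487 0.1  ]
   0.1 0.15 0.10524784100332048 [0.546 0.486 0.122]
   0.15 0.2 0.10555040789875536 [0.546 0.486 0.179]
   0.2 0.3 0.10587187362872798 [0.543 0.486 0.204]
   0.3 0.4 0.2543618434654776 [0.805 0.477 0.371]
   0.4 0.6 0.23443774883105165 [0.775 0.494 0.454]
cyl (0.4395, 0.374)
   0.06 0.1 0.08214622911579902 [0.416 0.453 0.089]
   0.1 0.15 0.08233586278427914 [0.419 0.454 0.105]
[... 897 characters left out ...]
793 (0.44, 0.374, 0.1) [ 0.572  0.599  1.572 -0.     0.971 -2.57 ]
1.6307963267948966 (0.584, 0.136, 0.1) [ 0.101  0.632  1.504 -0.     1.005 -1.53 ]
1.6307963267948966 (0.44, 0.374, 0.1) [ 0.572  0.599  1.572 -0.     0.971 -1.059]
-1.5107963267948965 (0.584, 0.136, 0.1) [ 0.101  0.632  1.504 -0.     1.005  1.612]
-1.5107963267948965 (0.44, 0.374, 0.1) [ 0.572  0.599  1.572 -0.     0.971  2.083]
-0.48 (0.584, 0.136, 0.1) [ 0.101  0.632  1.504 -0.     1.005  0.581]
-0.48 (0.44, 0.374, 0.1) [ 0.572  0.599  1.572 -0.     0.971  1.052]
2.661592653589793 (0.584, 0.136, 0.1) [ 0.101  0.632  1.504 -0.     1.005 -2.561]
2.661592653589793 (0.44, 0.374, 0.1) [ 0.572  0.599  1.572 -0.     0.971 -2.09 ]
```

```bash
cat >> h.py <<'E'
from scipy.spatial.transform import Rotation as Ro
def quat(f):
    return Ro.from_matrix(np.array([[-np.sin(f),np.cos(f),0],[np.cos(f),np.sin(f),0],[0,0,-1]])).as_quat()
yaw=.061;C=np.array([.5758,.266])
def w(x,y,z): return np.array([C[0]+np.cos(yaw)*x-np.sin(yaw)*y,C[1]+np.sin(yaw)*x+np.cos(yaw)*y,z])
def st(tag=""):
    s=r.read_state();np.set_printoptions(precision=4,suppress=True)
    print(tag,"t",round(s["time_s"],2),"pos",np.array(s["eef_pos"]),"F",np.array(s["contact_force"]).round(1),"w",round(s["grip_width"],4));return s
E
python3 - <<'E'
from h import *
q=np.array(r.solve_ik([.36*np.cos(.43),.36*np.sin(.43),.3],list(quat(-.02))));print(q)
a=q.copy();a[0]=-.9;a[5]=-.1
r.movej(list(a));st("retr")
r.movej(list(q));st("swung")
command_gripper(.052,force=30);st()
r.reach([.5765,.2609,.13],list(quat(-.02)));st("above")
E
```

```text
[ 2.16151578e-01 -7.62650701e-03  1.83296330e+00 -4.44089210e-16
  1.31625586e+00  2.36151578e-01]
retr t 1.14 pos [ 0.2787 -0.229   0.3   ] F [-0.2 -0.4 -0.9] w 0.0854
swung t 2.57 pos [0.3278 0.1494 0.2999] F [-0.3  0.1 -0.6] w 0.0854
 t 3.0 pos [0.3273 0.1499 0.3   ] F [ 0.2  0.5 -0.1] w 0.0523
above t 4.22 pos [0.5765 0.2608 0.1311] F [ 0.   0.1 -0.4] w 0.0518
```

```bash
python3 - <<'E'
from h import *
snap("side","side1");snap("top","top1")
E
```

```text
(no output)
```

View pics/side1.png

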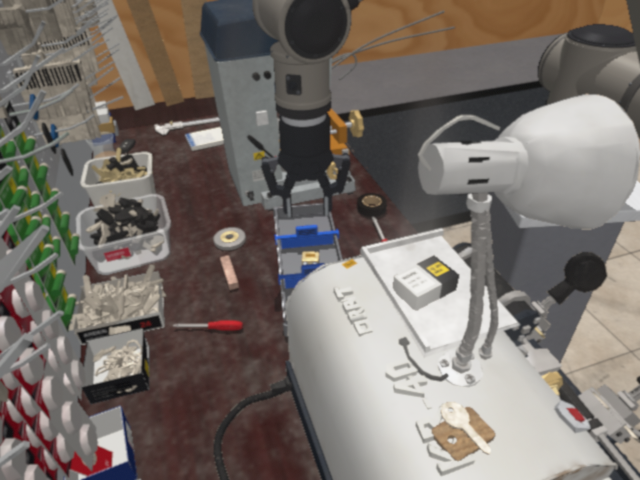

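View pics/top1.png

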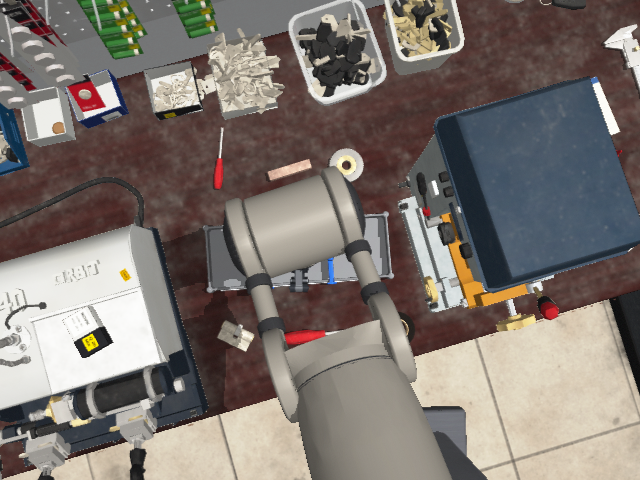

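```bash
python3 - <<'E'
from h import *
np.set_printoptions(precision=3,suppress=True)
for n in("top","side"):
    d=np.load(f"pics/{n}1.npy");P=cloud(n,d);d0=np.load(f"pics/{n}0.npy")
    if n=="top":
        for uv in[(298,225),(233,240),(228,230),(355,210),(345,180),(258,300),(290,370),(370,260),(375,300),(400,340),(360,400),(415,375)]: print(uv,P[uv[1],uv[0]])
    else:
        for uv in[(300,80),(300,110),(330,60),(275,60),(330,20),(260,20),(300,150),(280,130)]: print(uv,P[uv[1],uv[0]])
E
```

```text
(298, 225) [0.573 0.257 0.462]
(233, 240) [0.559 0.318 0.464]
(228, 230) [0.57  0.323 0.458]
(355, 210) [0.586 0.202 0.463]
(345, 180) [0.617 0.21  0.452]
(258, 300) [0.503 0.296 0.459]
(290, 370) [0.444 0.265 0.515]
(370, 260) [0.538 0.189 0.456]
(375, 300) [0.501 0.19  0.502]
(400, 340) [0.468 0.172 0.525]
(360, 400) [0.426 0.21  0.561]
(415, 375) [0.437 0.158 0.51 ]
(300, 80) [0.58  0.303 0.348]
(300, 110) [0.582 0.298 0.305]
(330, 60) [0.519 0.03  0.28 ]
(275, 60) [0.61  0.282 0.368]
(330, 20) [0.543 0.323 0.424]
(260, 20) [0.627 0.232 0.404]
(300, 150) [0.584 0.295 0.244]
(280, 130) [0.611 0.275 0.267]
```

```bash
cat >> h.py <<'E'
def quat_t(f,a):  # tilt a about jaw axis; a<0: wrist leans to +y when f~0
    return (Ro.from_rotvec(a*np.array([np.cos(f),np.sin(f),0]))*Ro.from_quat(quat(f))).as_quat()
E
python3 - <<'E'
from h import *
q=quat_t(-.02,-.15);q2=quat_t(yaw,-.15)
pl=w(0,-.122,.033)+[0,.003,0]
for p,o in(([.5765,.2639,.032],q),(pl,q2),(pl+[0,0,.08],q2)): print(r.solve_ik(list(p),list(o)))
r.reach([.5765,.2639,.11],list(q));st("tilted")
print(r.move_straight([.5765,.2639,.0325],speed=.12,max_force=12));st("down")
command_gripper(.0,force=40);st("grip")
r.move_straight([.5765,.2639,.115],speed=.15);st("up")
print(np.array(r.read_state()["joint_positions"]))
snap("side","side2")
E
```

```text
[ 0.37160987  0.80628641  1.376088   -0.16253933  1.02275746  0.48084165]
[ 0.19129105  0.7436984   1.51593954 -0.18875341  0.9102892   0.24842017]
[ 0.19129105  0.63817932  1.45995257 -0.1698006   1.06922485  0.21400235]
tilted t 4.59 pos [0.5757 0.265  0.11  ] F [ 0.1  0.7 -0.2] w 0.0519
False
down t 5.39 pos [0.5772 0.2639 0.0334] F [-0.9 -0.6  0.5] w 0.0517
grip t 5.72 pos [0.5772 0.2642 0.0339] F [0.1 0.3 4.8] w 0.0286
up t 6.42 pos [0.5759 0.2637 0.114 ] F [-1.1  0.2 -1.3] w 0.0285
[ 0.3716  0.7067  1.319  -0.1498  1.1791  0.4532]
```

View pics/side2.png

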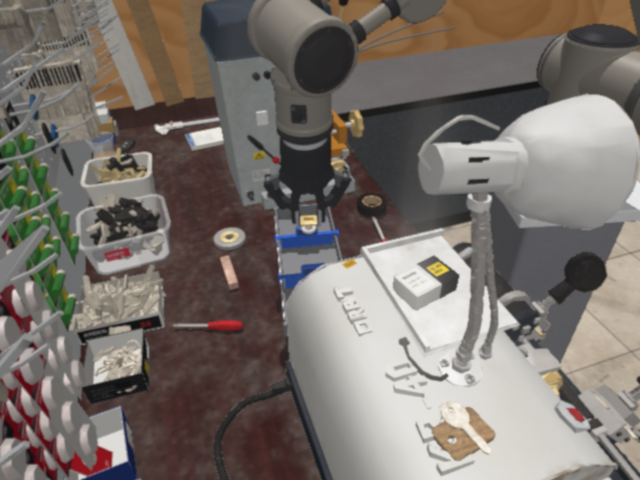

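```bash
python3 - <<'E'
from h import *
q2=quat_t(yaw,-.15)
pl=w(0,-.122,.034)+[0,.003,0]
print(r.move_straight(list(pl+[0,0,.081]),list(q2),speed=.18,max_force=15));st("over")
print(r.move_straight(list(pl),speed=.12,max_force=10));st("down")
command_gripper(.042);st("rel")
r.move_straight(list(pl+[0,0,.081]),speed=.2);st("up")
r.move_straight(list(w(0,0.0,.2)),list(quat(yaw)),speed=.3)
snap("side","side3");st()
E
```

```text
False
over t 7.28 pos [0.5831 0.1478 0.1147] F [-0.5  0.2 -0.4] w 0.0287
True
down t 7.95 pos [0.5819 0.1477 0.0334] F [-1.3  0.6  5. ] w 0.0285
rel t 8.23 pos [0.5811 0.1473 0.0323] F [-0.3  0.1 -0.1] w 0.0421
up t 8.8 pos [0.5827 0.1472 0.1143] F [ 0.4 -0.1 -0.5] w 0.0419
 t 9.48 pos [0.5749 0.2645 0.1975] F [ 0.4 -0.1  0.5] w 0.0419
```

View pics/side3.png

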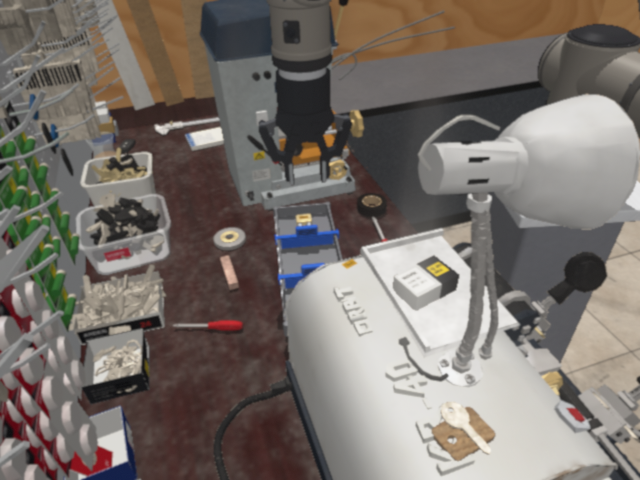

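```bash
python3 - <<'E'
from h import *
q=list(quat(-.481))
r.reach([.439,.3745,.12],q);command_gripper(.054);st("above")
print(r.move_straight([.439,.3745,.0292],speed=.12,max_force=12));st("down")
command_gripper(.0,force=50);st("grip")
r.move_straight([.439,.3745,.115],speed=.15);st("up")
p=w(0,.117,.115)
print(r.move_straight(list(p),list(quat(yaw)),speed=.15,max_force=15));st("over")
snap("side","side4");snap("top","top4")
E
```

```text
above t 10.55 pos [0.4401 0.3739 0.1203] F [ 0.6 -0.4 -0. ] w 0.054
False
down t 11.46 pos [0.4394 0.3748 0.0299] F [ 0.8 -1.1  0.7] w 0.0542
grip t 11.79 pos [0.4395 0.3749 0.0305] F [-1.1 -1.1  5.9] w 0.031
up t 12.52 pos [0.4385 0.3742 0.1142] F [-0.4 -0.4 -2.1] w 0.0305
False
over t 13.53 pos [0.5678 0.3826 0.1141] F [-1.1  0.2 -0.8] w 0.0305
```

View pics/side4.png

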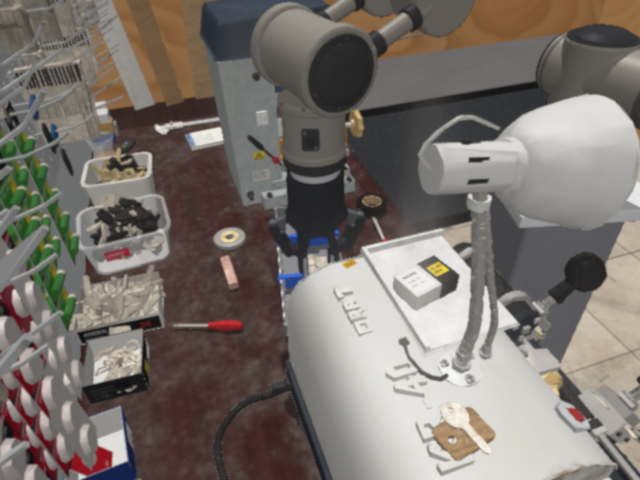

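```bash
python3 - <<'E'
from h import *
p=w(0,.117,.0325)
print(r.move_straight(list(p),speed=.12,max_force=10));st("down")
command_gripper(.05);st("rel")
r.move_straight(list(w(0,.117,.12)),speed=.2);st("up")
r.movej(list(np.array(r.solve_ik([.38,.12,.3],list(quat(yaw-np.pi/2))))));st("retr")
snap("side","side5");snap("top","top5")
crop("top5","c5",195,200,415,360,3.6)
E
```

```text
True
down t 14.3 pos [0.5674 0.3822 0.0331] F [-0.2 -0.3  4.7] w 0.0309
rel t 14.62 pos [0.5666 0.3817 0.0317] F [-0.7  1.2 -0.3] w 0.0502
up t 15.22 pos [0.5682 0.3825 0.1191] F [-1.  -0.9 -0.5] w 0.0497
retr t 16.6 pos [0.3804 0.1202 0.2994] F [-0.6  0.3 -0.5] w 0.05
```

View pics/c5.png

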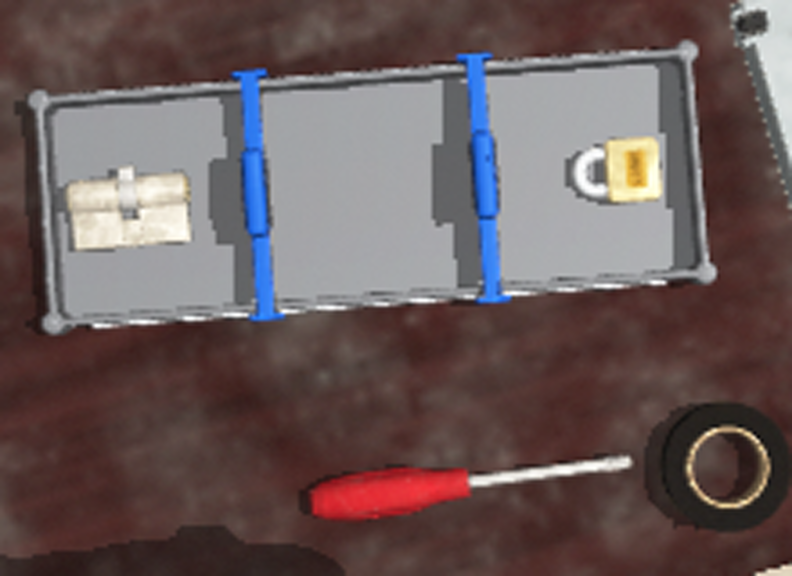

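```bash
python3 - <<'E'
from h import *
def tr(p): d=np.array(p[:2])-C;return np.array([np.cos(yaw)*d[0]+np.sin(yaw)*d[1],-np.sin(yaw)*d[0]+np.cos(yaw)*d[1]])
for n,u,z in(("cylR",(190,210),.02),("cylL",(66,210),.02),("shackle",(568,173),.013),("padR",(662,168),.016),("tabL",(256,192),.048),("tabR",(484,175),.048)):
    print(n,tr(ray("top",np.array(u)/3.6+[195,200],z)))
for f in(yaw+np.pi/2,yaw-np.pi/2): 
    for y in(.054,.083,-.0515,-.092): print(f,y,r.solve_ik(list(w(0,y,.045)),list(quat(f))))
E
```

```text
cylR [-0.00407964  0.08603016]
cylL [0.00062717 0.14382309]
shackle [-0.00066949 -0.09253702]
padR [-0.00210237 -0.1367436 ]
tabL [-5.65823980e-05  5.25946673e-02]
tabR [-0.00073792 -0.05162243]
1.6317963267948965 0.054 [ 3.92790149e-01  7.88016352e-01  1.36097911e+00 -4.44089210e-16
  9.92597189e-01 -1.23900618e+00]
1.6317963267948965 0.083 [ 4.34160074e-01  8.08251340e-01  1.31592469e+00 -4.44089210e-16
  1.01741662e+00 -1.19763625e+00]
1.6317963267948965 -0.0515 [ 2.30913243e-01  7.31318981e-01  1.48734511e+00 -4.44089210e-16
  9.22928561e-01 -1.40088308e+00]
1.6317963267948965 -0.092 [ 1.64847003e-01  7.16423773e-01  1.52058810e+00 -4.44089210e-16
  9.04580782e-01 -1.46694932e+00]
-1.5097963267948966 0.054 [ 3.92790149e-01  7.88016352e-01  1.36097911e+00 -4.44089210e-16
  9.92597189e-01  1.90258648e+00]
-1.5097963267948966 0.083 [ 4.34160074e-01  8.08251340e-01  1.31592469e+00 -4.44089210e-16
  1.01741662e+00  1.94395640e+00]
-1.5097963267948966 -0.0515 [ 2.30913243e-01  7.31318981e-01  1.48734511e+00 -4.44089210e-16
  9.22928561e-01  1.74070957e+00]
-1.5097963267948966 -0.092 [ 1.64847003e-01  7.16423773e-01  1.52058810e+00 -4.44089210e-16
  9.04580782e-01  1.67464333e+00]
```

```bash
python3 - <<'E'
from h import *
q=list(quat(yaw-np.pi/2))
command_gripper(.04)
for y0,y1 in((.0533,.083),(-.0515,-.089)):
    r.reach(list(w(0,y0,.12)),q);st("above")
    print(r.move_straight(list(w(0,y0,.0515)),speed=.12,max_force=12));st("down")
    command_gripper(.0,force=30);st("grip")
    print(r.move_straight(list(w(0,y1,.0515)),speed=.05,max_force=20));st("slid")
    command_gripper(.04);st("rel")
    r.move_straight(list(w(0,y1,.12)),speed=.2)
r.movej(list(np.array(r.solve_ik([.38,.12,.3],list(quat(.12))))));st("retr")
snap("side","side6");snap("top","top6")
crop("top6","c6",195,200,415,360,3.6)
E
```

```text
above t 18.21 pos [0.5729 0.3187 0.1212] F [0.4 0.6 0.7] w 0.0404
False
down t 18.93 pos [0.5731 0.3193 0.0524] F [ 0.8 -0.   0.1] w 0.04
grip t 19.31 pos [0.5731 0.3194 0.0526] F [-0.2 -0.5  5.7] w 0.0094
False
slid t 20.05 pos [0.5713 0.3496 0.0526] F [-0.3  1.3  4.2] w 0.0094
rel t 20.45 pos [0.5706 0.3487 0.0512] F [0.6 0.4 1. ] w 0.0398
above t 21.54 pos [0.5786 0.2139 0.119 ] F [-0.1  1.  -0.5] w 0.0398
False
down t 22.27 pos [0.5793 0.2151 0.0519] F [ 0.8  0.3 -0.1] w 0.04
grip t 22.64 pos [0.5795 0.2147 0.0525] F [-0.9 -0.6  5.8] w 0.0091
False
slid t 23.54 pos [0.5816 0.177  0.0525] F [-1.7 -0.8  7.3] w 0.0094
rel t 23.94 pos [0.5811 0.1772 0.0513] F [-0.  -0.3  0.4] w 0.0395
retr t 25.93 pos [0.3802 0.12   0.2994] F [ 0.1  1.4 -0.1] w 0.0396
```

View pics/c6.png

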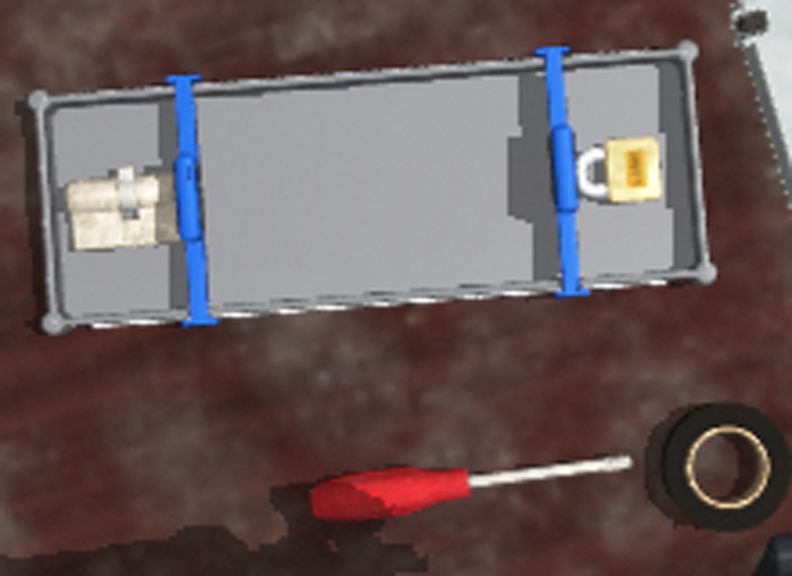

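```bash
python3 - <<'E'
from meas import *
np.set_printoptions(precision=4,suppress=True)
def tr(p): d=np.array(p[:2])-C;return np.array([np.cos(yaw)*d[0]+np.sin(yaw)*d[1],-np.sin(yaw)*d[0]+np.cos(yaw)*d[1]])
img=cv2.imread("pics/top6.png")[:,:,::-1].copy();H=hsv(img);h,s,v=H[...,0],H[...,1],H[...,2]
blue=(h>100)&(h<125)&(s>150)&(v>80)
for c in big(win(blue,230,205,370,295),2):
    x,y=cv2.minAreaRect(c)[0];print("div",(x,y),tr(ray("top",(x,y),.032)))
# screwdriver ends (crop c6 pixels)
d=np.array([np.cos(1.69),np.sin(1.69)])
E1=ray("top",np.array([311,503])/3.6+[195,200],.010)[:2];E2=ray("top",np.array([632,462])/3.6+[195,200],.013)[:2]
print(E1,E2,np.linalg.norm(E1-E2),(E1+E2)/2,np.arctan2(*(E1-E2)[::-1]))
E
```

```text
div (247.52581787109375, 255.35105895996094) [0.0002 0.0848]
div (350.9462890625, 247.28016662597656) [-0.0004 -0.0882]
[0.4283 0.2978] [0.4443 0.1469] 0.15175822458138333 [0.4363 0.2224] 1.6770137681213846
```

```bash
python3 - <<'E'
from h import *
q=list(quat(.112))
g=[.4338,.2540]
r.reach(g+[.11],q);command_gripper(.046);st("above")
print(r.move_straight(g+[.029],speed=.12,max_force=12));st("down")
command_gripper(.0,force=40);st("grip")
r.move_straight(g+[.12],speed=.15);st("up")
print(r.move_straight(list(w(0,.029,.12)),list(quat(yaw)),speed=.15,max_force=15));st("over")
snap("side","side7");snap("top","top7")
crop("side7","c7",220,150,420,300,4)
E
```

```text
above t 27.2 pos [0.4345 0.2536 0.1113] F [ 0.6 -0.3 -0.2] w 0.0461
False
down t 28.02 pos [0.4342 0.2541 0.0295] F [ 0.3 -0.8  0.4] w 0.0461
grip t 28.37 pos [0.4343 0.2542 0.0299] F [-0.8 -0.1  6.1] w 0.0201
up t 29.12 pos [0.4333 0.2538 0.1193] F [-0.7 -0.  -1.2] w 0.0197
False
over t 30.25 pos [0.5733 0.2948 0.1195] F [ 0.  -0.7 -1.4] w 0.0199
```

View pics/c7.png

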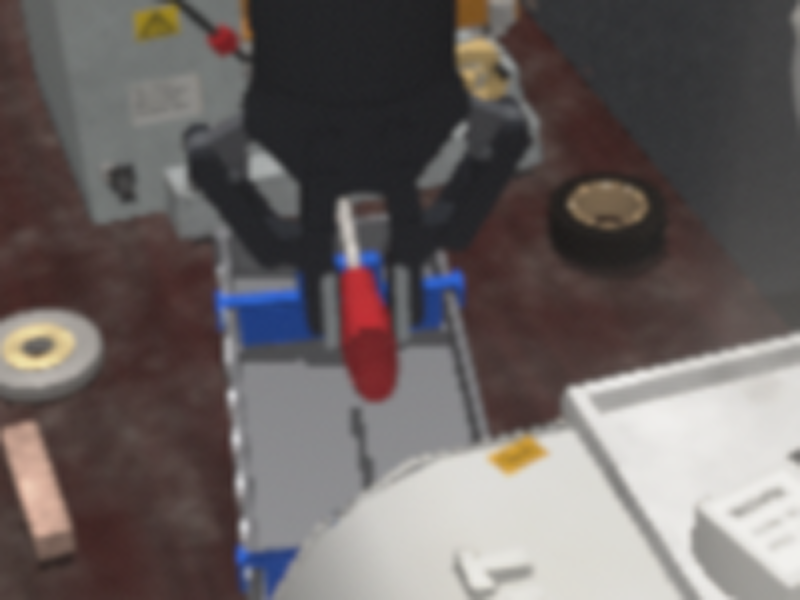

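View pics/top7.png

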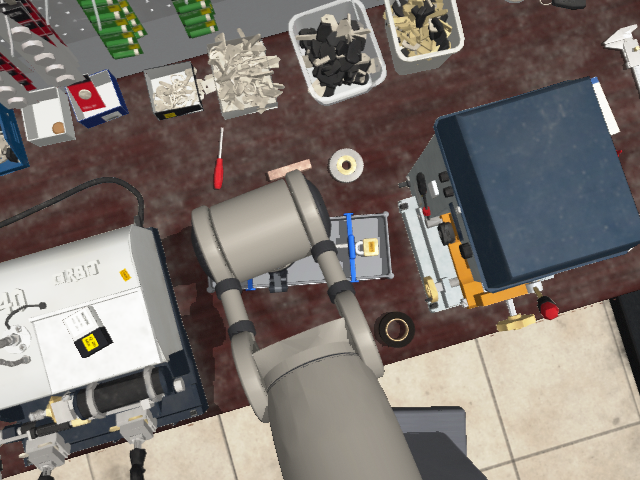

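```bash
python3 - <<'E'
from h import *
print(r.move_straight(list(w(0,.029,.0322)),speed=.12,max_force=8));st("down")
command_gripper(.045);st("rel")
r.move_straight(list(w(0,.029,.12)),speed=.2)
r.movej(list(np.array(r.solve_ik([.38,.12,.3],list(quat(.12))))));st("retr")
snap("side","side8");snap("top","top8")
crop("top8","c8",195,200,415,360,3.6);crop("side8","d8",220,150,420,300,4)
E
```

```text
True
down t 31.06 pos [0.5728 0.2945 0.0329] F [-0.8  0.2  5.9] w 0.0201
rel t 31.43 pos [0.572  0.2942 0.0315] F [-0.   0.8 -0.2] w 0.0451
retr t 33.23 pos [0.3805 0.1202 0.2993] F [ 0.  -0.7  1. ] w 0.0452
```

View pics/c8.png

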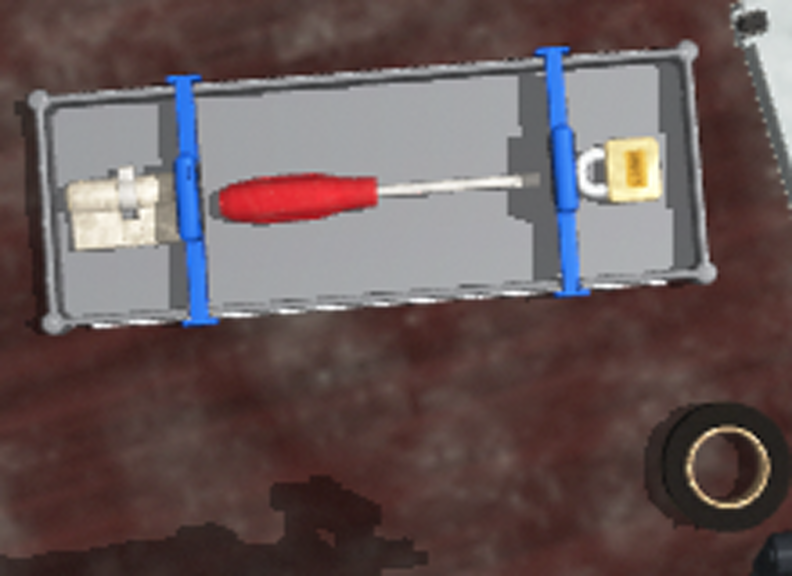

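View pics/d8.png

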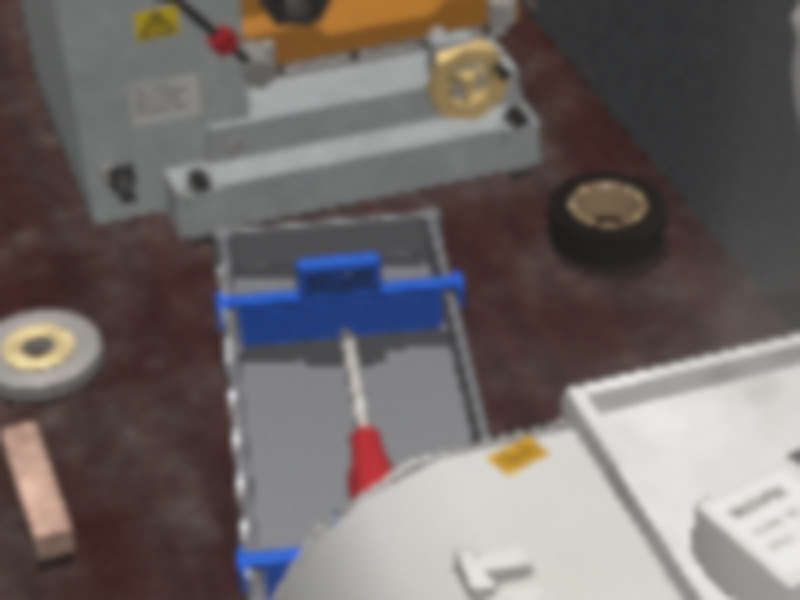

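```bash
python3 - <<'E'
from h import *
np.set_printoptions(precision=4,suppress=True)
P=cloud("top",np.load("pics/top8.npy"))
def tr(p): d=np.array(p[:2])-C;return np.array([np.cos(yaw)*d[0]+np.sin(yaw)*d[1],-np.sin(yaw)*d[0]+np.cos(yaw)*d[1]])
for n,u in dict(floorL=(90,130),cylL=(80,225),cylmid=(110,230),cylR=(165,232),cylRtop=(165,190),floor=(350,250),handL=(235,203),hand=(300,198),handR=(365,192),shaftm=(440,187),shaftR=(520,182),padL=(615,170),padR=(652,165),padB=(635,198),floorR=(620,240),sdTip=(540,179)).items():
    p=np.array(u)/3.6+[195,200];q=P[int(round(p[1])),int(round(p[0]))];print(n,q[2],tr(q))
A=cv2.imread("pics/top0.png").astype(int);B=cv2.imread("pics/top8.png").astype(int)
D=np.abs(A-B).max(2)>40
for n,(x0,y0,x1,y1) in dict(wheel=(325,145,368,185),bar=(262,155,316,183),tape=(370,308,418,350)).items(): print(n,D[y0:y1,x0:x1].sum())
E
```

```text
floorL 0.0016490876313571927 [0.0393 0.1326]
cylL 0.017849998882187867 [-0.0059  0.1384]
cylmid 0.013164485300143679 [-0.0103  0.1242]
cylR 0.019580819817180448 [-0.0127  0.0982]
cylRtop 0.020484347440090762 [0.0058 0.0967]
floor 0.002815509387468269 [-0.0274  0.0137]
handL 0.022288142528249948 [-0.002  0.065]
hand 0.025079119738393604 [-0.0029  0.0346]
handR 0.0211511215530169 [-0.0018  0.0043]
shaftm 0.013723893377726226 [-0.0025 -0.0313]
shaftR 0.014462980167917649 [-0.0039 -0.0687]
padL 0.016190803824118683 [-0.0009 -0.1148]
padR 0.013961354289979525 [-0.0004 -0.1322]
padB 0.016228963865002104 [-0.0151 -0.1221]
floorR 0.002798099057140339 [-0.0345 -0.1149]
sdTip -0.001560663917552667 [-0.002  -0.0799]
wheel 0
bar 0
tape 5
```

```bash
python3 - <<'E'
from h import *
r.finish_job()
st()
E
```

```text
the job is handed in; nothing more can be done
the job is handed in; nothing more can be done
```

The tray is packed and the job is handed in, at about 33.5 s on the robot's clock against the 61 s limit. The finish call gives no verdict.

- **Parts:** the padlock went to the right end pocket, with the wrist leaned left to stay clear of the machine on the right. The lock cylinder went to the left end pocket. The front screwdriver went to the middle pocket: it measured about 152 mm, against about 100 mm for the similar one behind the tray.
- **Dividers:** I slid the left one to about 84 mm and the right one to about 88 mm from the tray's centre, so the middle pocket is about 167 mm long.
- **Last checks:** the final pictures show each part in its own pocket. Depth readings put their tops at 16–25 mm, about what lying flat on the floor should give. The highest handle reading is 2 mm over nominal, within the depth noise.
- **Bystanders:** the wheel and bar areas show no changed pixels. The tape area shows 5, which I took for shadow and did not look into further.
- **Tight spot:** the left divider sits within a millimetre or two of the cylinder, or touches it, but I saw no lean.
- **Disagreement:** measured divider positions differ from the commanded ones by about 1–2 mm, within the camera calibration.

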